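# Open the print-fixing booth and start its extractor

### The arm

A 6-joint arm with a two-finger parallel gripper is mounted at the origin on the work surface. World frame = base frame: x ahead of the robot, y to its left, z up, the work surface at z = 0. Lengths are in m, angles in rad, forces in N, time in s.
With the tool pointing down it reaches from about 0.35 to 0.85 m from the base axis. Payload 8.1 kg.
Tool frame: the origin (TCP) lies midway between the tips of the shut fingers; the grasp point (between the pads) lies arm.pinch_z behind it (arm.pinch_z is the distance from the TCP to the grasp point, in m); z points along the fingers, y is the line along which they close (so a half turn about z gives the same grasp; the last joint's range is limited). The gripper opens to 85 mm and grips with 20 to 120 N. Pads are 22 mm wide; open, the fingers measure 114 mm over their backs; the gripper's body (76 mm by 85 mm) begins 54 mm behind the grasp point. The pads swing forward as they close: fully open they stand 13 mm farther back than shut.
Start: joints at [-1.297, 0.13, 1.488, -0, 1.523, -0.085], TCP at [0.211, -0.562, 0.231] pointing down, gripper open.
Joint ranges: [-2.96, 2.96], [-0.89, 2.26], [0.02, 2.5], [-1.34, 4.48], [0, 2.73], [-2.66, 2.66]. Speed limits (rad/s): [2.39, 2.39, 2.79, 3.14, 3.14, 3.14].

### API

Orientations are given as a 3x3 rotation matrix whose columns are the frame's x, y, z axes.
In Python, from rig import sensors, vision, arm gives the robot as it stands.
- The arm moves only by the tool move_arm, never from a script. Its argument "moves" is one flat list of numbers, 7 for each row, row after row: the shift along the tool's x, y, z in cm, then the turn, a rotation vector about the tool's x, y, z in degrees, then the closure, from 0 (fully open) to 1 (shut). In form: [dx, dy, dz, ax, ay, az, fingers, dx, dy, dz, ax, ay, az, fingers, ...]. A call has 1 to 5 rows; each row shifts and turns the commanded pose from where the row before left it, along the tool's axes as they then stand; what a row does not reach is not made up. A row lasts 1/10 s, in which the tool goes at most 50 mm and 8.59 degrees, less where a joint would pass 70% of its speed; a pose out of reach is approached as far as the arm can. A call is refused whole if a number of a shift passes 5 or a number of a turn 8.59, either way. A call with a gripper value outside its range is refused whole. The fingers move at their own pace and stop on an object; "newtons" is the grip in N (left out, the last holds). Time passes only in rows, so rows that do not move let the fingers close. It gives the time, the measured TCP pose, the force, the opening and the grip force at its end, in the units of the state.
- sensors.sense(): the state, without advancing time (a new reading comes with each control period).
- vision.camera(name): name is "side" or "top" or "wrist"; returns the picture (400x640x3 uint8, red, green, blue); there is no depth.
- vision.camera_params(name): a dict with "camera_matrix" (3x3 intrinsics, pixels), "D" ([k1, k2, p1, p2, k3] as OpenCV has them; the pictures are not rectified), "origin" and "orientation" of the camera in the world. Camera axes: x right, y up, looking along -z (the intrinsics and any distortion apply to the point x, -y, -z); pixel columns grow to the right and rows downward; lengths in m; the calibration is good to about 2 mm. A picture is of the moment at which its call begins: read the wrist's pose just before it. camera_params takes no time and is no camera call; for the wrist camera it gives the pose at the moment of the call.
- arm.close_job(): hands the job in; it is judged then, once.
The state is a dict: "time": time; "qpos": joint angles; "qd": joint speeds; "joint_torque": joint torques, N m; "eef_pos": TCP position; "ee_rot": TCP orientation; "force": force on the tool from outside, world axes, zero at the start; "wrist_torque": the same for the moment, N m; "finger_gap": opening from 0.0 (shut) to 1.0 (fully open); "grasp_force": force on a finger pad.
Only numpy, scipy, OpenCV 4.12 (cv2) and the standard library are available. Lean on these libraries where they do the work, as an engineer would, in place of code of your own. Each camera call takes 0.05 s, during which the arm holds its last target. There are 200 camera calls.

### The job

Get the print-fixing booth ready: with your fingertips beneath the lip of its counterweighted window, push the window up until the top of the lip is level with the top of the collar clamped on the booth's post, and take your hand away from it. Then press the extractor's start button on the switch box all the way down and let it go. Do not pinch the lip, do not press against the clear pane, and leave the tools, tins and boards lying about where they are.

Things in the scene. Friction and masses are not known exactly. Their poses are not given: they have to be found in the camera images.
- booth: Print-fixing booth, fixed. Origin on the table under the middle of its window plane; x axis level into the booth (away from the robot), y along the window to the left, z up. Aluminium posts 26 mm square, 560 mm high at x = 0, y = +-180 mm; the window slides between them, the space under it is open. Floor tray 30 mm high from x = -20 to 280 mm; rear plenum 220 mm high. A fixed can stands inside.
- sash (a joint): Height of the window above its lowest position in m, 0 to 0.25 (upper stop, always above the collar). A clear pane in an aluminium frame, 325 mm wide, 190 mm high above the lip, sliding straight up between the posts; hidden counterweights balance it and it stays where it is left. Moving it slowly takes 2 to 5 N. It starts 0 to 40 mm up.
- lip_edge (a point): Middle of the lip's front edge, at the height of the lip's top face; moves with the window (at height 110 mm + joint sash). Axes as the booth's.
- lip_under (a point): Middle of the underside of the lip, where it is pushed. The steel lip runs along the window's foot: a level ledge 300 mm wide (along y), 14 mm thick, reaching 46 mm from the window plane towards the robot, its front edge rounded to 5 mm radius. This point is 20 mm behind the front edge. The topmost 4 mm of the lip are set back 12 mm from the front edge.
- collar: Black square plastic collar, 60 x 60 mm and 16 mm thick, with a thumbscrew, clamped round the right-hand post (booth y = -180 mm); it sits at a different height each time, 220 to 290 mm over the table. Origin at the centre of its top face: the height to which the lip's top must be brought.
- switch: Grey steel switch box, 85 x 75 mm and 45 mm high, fixed to the table, left or right in front of the booth. Origin at the centre of its underside.
- start (a joint): Travel of the start button in m: 0 up, 0.006 fully down; it springs back when let go. Fully down takes about 5 N.
- start_top (a point): Centre of the top of the start button, a round black push button 32 mm across in a housing on top of the switch box; pressed straight down.
- jar: Bystander: loose white ceramic cup, 72 mm across, 85 mm high, in front of the booth on the other side from the switch box. Origin at the centre of its underside.
- inktin: Bystander: loose ink tin with a lid, 72 mm across, 48 mm high. Origin at the centre of its underside.
- gouge: Bystander: loose lino gouge, wooden handle and steel blade, 125 mm long, 30 mm thick, lying along its x axis. Origin under its middle.
- board: Bystander: loose wooden bench board 160 x 200 mm, 8 mm thick with a 22 mm high ledge along its far edge, in front of the booth. Origin at the centre of its underside.
- lino: Bystander: loose grey lino sheet 100 x 140 mm, 5 mm thick, lying on the board. Origin at the centre of its underside.
- plate: Bystander: loose mounted printing block 110 x 150 mm, 22 mm thick, lying inside the booth on its tray. Origin at the centre of its underside.
Mind the look-alikes: they are no part of the job. Leave any orange or purple look-alike of the switch alone.

How it is judged:
On the way, in this order (a step that is already met when the one before it is completed fails the run):
1. the fingers push on the lip from beneath ((contact force between the fingers and sash_c4 above 1 N or contact force between the fingers and sash_c5 above 1 N) and contact force between the fingers and sash_c6 below 0.3 N), for 0.1 s.
2. the lip's top is level with the collar's top and the hand is off the window (z of lip_edge in the frame of collar between -0.01 and 0.01 m and contact force between the fingers and sash_c4 below 0.1 N and contact force between the fingers and sash_c5 below 0.1 N and contact force between the fingers and sash_c6 below 0.1 N), for 0.2 s.
3. the start button is pressed down (value of joint start above 0.0045 m), for 0.05 s.
At the end, for the whole second after the job is handed in: The window stands still with the top of its lip within 10 mm of the height of the collar's top, the start button has been pressed after that and is up again (z of lip_edge in the frame of collar between -0.01 and 0.01 m and velocity of joint sash between -0.005 and 0.005 m/s and value of joint start below 0.0015 m); the robot touches nothing.
It fails at once if the lip is pinched between the fingers ((contact force between the fingers and sash_c4 above 0.5 N or contact force between the fingers and sash_c5 above 0.5 N) and contact force between the fingers and sash_c6 above 0.5 N).
It fails at once if the pane is pressed with more than 6 N (contact force between any of the fingers, the arm and sash_c7 above 6 N).
It fails at once if a bystander is moved more than 20 mm or lifted (distance of any of jar, inktin, gouge, board, lino, plate from where it was at the start of the episode above 0.02 m).
It also fails if it takes over 48 s, if anything falls off the work surface, if the arm or the gripper's body presses on something with over 40 N, if the wrist force passes 120 N, or if a joint passes its speed limit or range.

## Working session

There is one attempt and no reset: what is moved stays moved. The work goes in short steps, Python scripts to look and compute and a tool call to move; the robot and the scene stay as the last step left them, time stands still between calls to the robot, and variables do not carry over. Pictures are saved under pics/ and viewed, at most 10 in all, crops included, and the job is handed in when it is done.

Besides the shell and the picture viewer there is one more tool, called after "Call:" in YAML: its name, and indented under it one key for each argument. move_arm: Moves the arm, as the interface text tells. Its arguments: {"type":"object","properties":{"moves":{"type":"array"},"newtons":{"type":"number"}},"required":["moves"]}

```bash
mkdir -p pics; python3 - <<'E'
from rig import sensors, vision, arm
import cv2,numpy as np
s=sensors.sense();print(s['time'],s['eef_pos'],s['ee_rot'],arm.pinch_z)
for n in("side","top","wrist"):
    p=vision.camera_params(n);print(n,p)
    cv2.imwrite(f'pics/{n}0.png',vision.camera(n)[:,:,::-1])
E
```

```text
0.0 [ 0.21054438 -0.5612374   0.23023751] [[ 9.36325123e-01  3.51133893e-01 -5.04061163e-04]
 [ 3.51134215e-01 -9.36323364e-01  1.82253319e-03]
 [ 1.67988931e-04 -1.88347674e-03 -9.99998212e-01]] 0.0187
side {'camera_matrix': array([[484.13466219,   0.        , 322.63509656],
       [  0.        , 484.13466219, 197.06964823],
       [  0.        ,   0.        ,   1.        ]]), 'D': array([0.04209284, 0.        , 0.        , 0.        , 0.        ]), 'origin': array([-0.25855284,  0.74120151,  0.84996679]), 'orientation': array([[-7.20862305e-01,  3.55331707e-01, -5.95060429e-01],
       [-6.93078184e-01, -3.70083096e-01,  6.18612264e-01],
       [-4.09254322e-04,  8.58357664e-01,  5.13051609e-01]])}
top {'camera_matrix': array([[501.24980141,   0.        , 316.70945368],
       [  0.        , 501.24980141, 206.14366657],
       [  0.        ,   0.        ,   1.        ]]), 'D': array([-0.12712174,  0.        ,  0.        ,  0.        ,  0.        ]), 'origin': array([ 0.27982384, -0.07092335,  1.55882905]), 'orientation': array([[-0.01090834,  0.98636998, -0.16418063],
       [-0.99986835, -0.01273196, -0.01005912],
       [-0.01201236,  0.16404928,  0.986379  ]])}
wrist {'camera_matrix': array([[324.14297056,   0.        , 321.79474517],
       [  0.        , 324.14297056, 195.23895655],
       [  0.        ,   0.        ,   1.        ]]), 'D': array([-0.06598195,  0.        ,  0.        ,  0.        ,  0.        ]), 'origin': array([ 0.28838527, -0.53249315,  0.37314951]), 'orientation': array([[ 0.34994577,  0.88581498,  0.30474544],
       [-0.93676931,  0.33129231,  0.11273268],
       [-0.00109953, -0.3249265 ,  0.94573863]])}
```

View pics/side0.png

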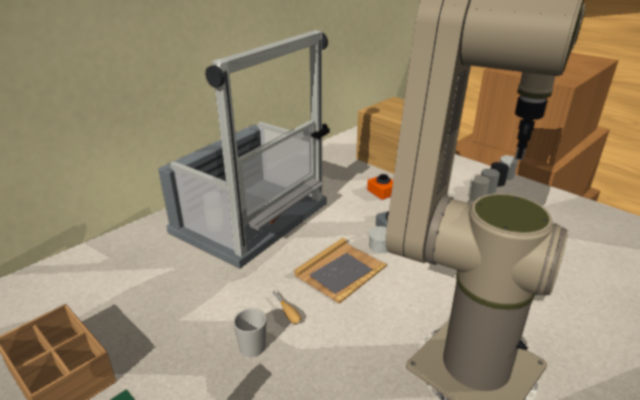

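View pics/top0.png

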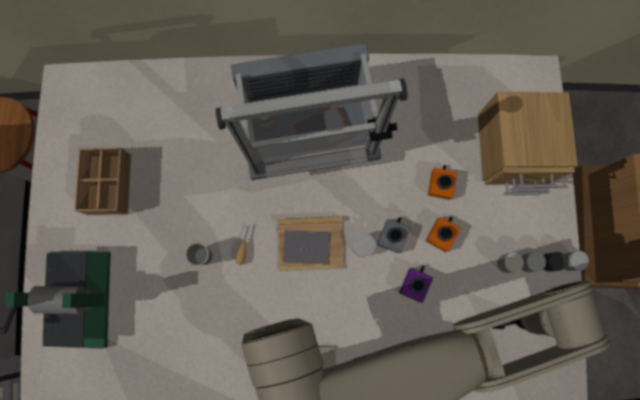

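The side view shows the booth: left post foot about (240,255), right post about (320,195), collar (320,131), and lip from (250,225) to (322,185). The top view shows the grey switch at (396,235) beside the ink tin (362,240), the board at (311,244), jar (198,254), gouge (244,244), and the collar at (382,130). I'll enlarge both booth views.

```bash
cat > h.py <<'E'
import numpy as np,cv2
from rig import vision
def ray(n,uv,p=None):
    p=p or vision.camera_params(n)
    x,y=cv2.undistortPoints(np.array([[uv]],float),p['camera_matrix'],p['D'])[0,0]
    return p['origin'],p['orientation']@np.array([x,-y,-1.])
def at(n,uv,v,ax=2,p=None):
    o,d=ray(n,uv,p); return o+d*(v-o[ax])/d[ax]
def proj(n,P,p=None):
    p=p or vision.camera_params(n)
    c=(np.atleast_2d(P)-p['origin'])@p['orientation']*[1,-1,-1]
    return cv2.projectPoints(c,np.zeros(3),np.zeros(3),p['camera_matrix'],p['D'])[0][:,0]
def tri(u1,u2,n1='side',n2='top'):
    (a,d),(b,e)=ray(n1,u1),ray(n2,u2)
    s=np.linalg.lstsq(np.c_[d,-e],b-a,rcond=None)[0]
    return (a+s[0]*d+b+s[1]*e)/2,np.linalg.norm(a+s[0]*d-b-s[1]*e)
E
python3 - <<'E'
import cv2,numpy as np
a=cv2.imread('pics/side0.png')[105:275,160:345];b=cv2.imread('pics/top0.png')[40:190,210:420]
cv2.imwrite('pics/sc.png',cv2.resize(a,None,fx=3.5,fy=3.5,interpolation=2)[:600]);cv2.imwrite('pics/tc.png',cv2.resize(b,None,fx=3.8,fy=3.8,interpolation=2))
E
python3 - <<'E'
import sys;sys.path.insert(0,'.')
from h import *
print(at('top',(396,235),.055),at('top',(362,240),.048),at('top',(198,254),.0),at('top',(311,244),.0))
E
```

```text
[ 0.4387698  -0.29390746  0.055     ] [ 0.42577073 -0.1913124   0.048     ] [0.39184524 0.31920133 0.        ] [ 0.41992712 -0.03592871  0.        ]
```

View pics/sc.png

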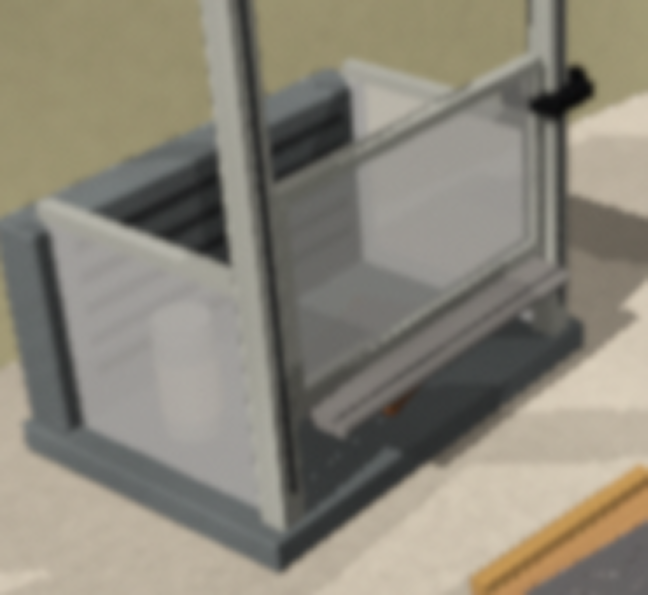

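View pics/tc.png

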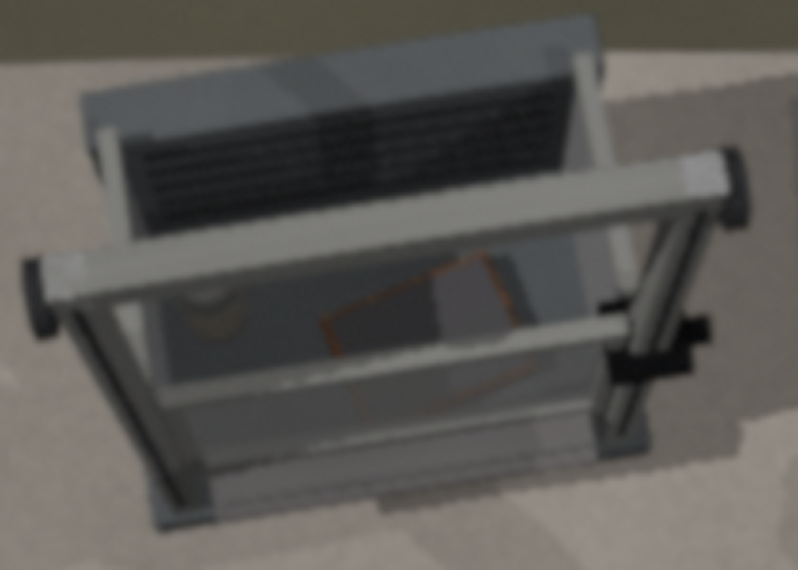

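```bash
cat > fit.py <<'E'
from h import *
from scipy.optimize import least_squares
S=lambda u,v:(160+u/3.5,105+v/3.5)
T=lambda u,v:(210+u/3.8,40+v/3.8)
def pts(q):
    x,y,a,s,h,w=q
    L=[('side',(-.02,w,0),S(282,570)),('side',(-.02,w,.03),S(280,540)),('side',(-.02,-w,0),S(582,345)),
     ('top',(-.02,w,.03),T(160,518)),('top',(-.02,-w,.03),T(650,440)),
     ('side',(0,.1625,.3+s),S(272,185)),('side',(0,-.1625,.3+s),S(540,60)),
     ('top',(0,.1625,.3+s),T(165,395)),('top',(0,-.1625,.3+s),T(625,328)),
     ('side',(-.046,-.15,.106+s),S(567,280)),('side',(-.046,.15,.098+s),S(345,434)),
     ('top',(0.0,.18,.56),T(65,270)),('top',(0.0,-.18,.56),T(703,175)),
     ('top',(-.03,-.21,h),T(690,350)),('top',(-.03,-.15,h),T(610,360))]
    c,d=np.cos(a),np.sin(a)
    return [(n,np.array([x+c*p[0]-d*p[1],y+d*p[0]+c*p[1],p[2]]),u) for n,p,u in L]
def f(q): return np.concatenate([proj(n,P)[0]-u for n,P,u in pts(q)])
r=least_squares(f,[.6,-.05,.1,.02,.25,.195],loss='soft_l1')
if __name__=='__main__':
    print(r.x.round(4));print(f(r.x).reshape(-1,2).round(1).tolist())
E
python3 fit.py
```

```text
[ 0.6776 -0.0531  0.1462  0.0047  0.3146  0.2044]
[[-0.4, 0.0], [-0.8, -0.1], [-0.4, 0.5], [-0.0, 1.2], [-0.5, 1.5], [-2.3, 3.0], [-1.7, -1.2], [-1.1, 0.4], [0.8, -1.1], [0.8, -1.1], [-0.5, 2.0], [0.5, 0.2], [0.6, -0.6], [4.2, 0.1], [2.5, 0.9]]
```

```bash
cat > plan.py <<'E'
from h import *
from rig import sensors
from scipy.spatial.transform import Rotation as Ro
def Rt(az,pitch):  # tool z: azimuth az, pitch (deg) below horizontal; tool x up-ish
    p=np.radians(pitch); z=np.array([np.cos(p)*np.cos(az),np.cos(p)*np.sin(az),-np.sin(p)])
    y=np.array([np.sin(az),-np.cos(az),0]); return np.c_[np.cross(y,z),y,z]
def plan(pos,R,fing,n=None):
    s=sensors.sense();p0=np.array(s['eef_pos']);R0=np.array(s['ee_rot'])
    w=Ro.from_matrix(R0.T@R).as_rotvec(degrees=True);d=np.array(pos)-p0
    n=n or int(max(np.ceil(abs(w).max()/8),np.ceil(np.linalg.norm(d)/.045),1))
    R1=R0;w1=w/n
    for k in range(n):
        print([round(float(v),2) for v in R1.T@d/n*100]+[round(float(v),1) for v in w1]+[fing])
        R1=R1@Ro.from_rotvec(w1,degrees=True).as_matrix()
def st():
    s=sensors.sense();print('t',round(s['time'],2),'p',np.round(s['eef_pos'],4),'q',np.round(s['qpos'],2),'F',np.round(s['force'],1),'z',np.round(np.array(s['ee_rot'])[:,2],2),'x',np.round(np.array(s['ee_rot'])[:,0],2))
E
python3 -c "
from plan import *
plan([.40,-.03,.33],Rt(.5,90),1)"
```

```text
[2.8, -3.32, -0.76, -0.0, -0.0, -0.6, 1]
[2.84, -3.29, -0.76, -0.0, -0.0, -0.6, 1]
[2.87, -3.25, -0.76, -0.0, -0.0, -0.6, 1]
[2.91, -3.22, -0.76, -0.0, -0.0, -0.6, 1]
[2.94, -3.19, -0.76, -0.0, -0.0, -0.6, 1]
[2.98, -3.16, -0.76, -0.0, -0.0, -0.6, 1]
[3.01, -3.13, -0.76, -0.0, -0.0, -0.6, 1]
[3.04, -3.09, -0.76, -0.0, -0.0, -0.6, 1]
[3.08, -3.06, -0.76, -0.0, -0.0, -0.6, 1]
[3.11, -3.03, -0.76, -0.0, -0.0, -0.6, 1]
[3.14, -2.99, -0.76, -0.0, -0.0, -0.6, 1]
[3.17, -2.96, -0.76, -0.0, -0.0, -0.6, 1]
[3.21, -2.92, -0.77, -0.0, -0.0, -0.6, 1]
```

Call:
move_arm:
  moves: [2.8,-3.3,-0.8,0,0,-0.6,1,2.8,-3.3,-0.8,0,0,-0.6,1,2.9,-3.3,-0.8,0,0,-0.6,1,2.9,-3.2,-0.8,0,0,-0.6,1,2.9,-3.2,-0.8,0,0,-0.6,1]

```text
time: 0.65
eef_pos: [0.2833, -0.3556, 0.2712]
ee_rot: [[0.917, 0.4, -0.0], [0.4, -0.917, 0.0], [0.0, -0.0, -1.0]]
force: [0.5, 0.4, 0.2]
finger_gap: 0.145
grasp_force: 0.0
```

Call:
move_arm:
  moves: [3,-3.2,-0.8,0,0,-0.6,1,3,-3.1,-0.8,0,0,-0.6,1,3,-3.1,-0.8,0,0,-0.6,1,3.1,-3.1,-0.8,0,0,-0.6,1,3.1,-3,-0.8,0,0,-0.6,1]

```text
time: 1.15
eef_pos: [0.3563, -0.1512, 0.3115]
ee_rot: [[0.894, 0.447, 0.0], [0.447, -0.894, -0.0], [0.0, 0.0, -1.0]]
force: [0.3, -0.3, -0.2]
finger_gap: -0.003
grasp_force: 0.0
```

Call:
move_arm:
  moves: [3.1,-3,-0.8,0,0,-0.6,1,3.2,-3,-0.8,0,0,-0.6,1,3.2,-2.9,-0.8,0,0,-0.6,1,0,0,0,0,-8,0,1,0,0,0,0,-8,0,1]

```text
time: 1.65
eef_pos: [0.4005, -0.0296, 0.3372]
ee_rot: [[0.845, 0.476, -0.242], [0.457, -0.879, -0.135], [-0.277, 0.003, -0.961]]
force: [0.2, -0.5, 0.1]
finger_gap: 0.004
grasp_force: 0.0
```

```bash
python3 -c "
from plan import *
st();plan([.45,-.03,.28],Rt(.5,10),1)"
```

```text
t 1.65 p [ 0.4005 -0.0296  0.3372] q [-0.06 -0.19  1.64 -0.16  1.93  0.97] F [ 0.2 -0.5  0.1] z [-0.24 -0.13 -0.96] x [ 0.85  0.46 -0.28]
[0.44, 0.18, 0.33, 0.0, 7.4, -0.0, 1]
[0.4, 0.18, 0.38, 0.0, 7.4, -0.0, 1]
[0.34, 0.18, 0.43, 0.0, 7.4, -0.0, 1]
[0.28, 0.18, 0.47, 0.0, 7.4, -0.0, 1]
[0.22, 0.18, 0.51, 0.0, 7.4, -0.0, 1]
[0.15, 0.18, 0.53, 0.0, 7.4, -0.0, 1]
[0.09, 0.18, 0.55, 0.0, 7.4, -0.0, 1]
[0.01, 0.18, 0.55, 0.0, 7.4, -0.0, 1]
[-0.06, 0.18, 0.55, 0.0, 7.4, -0.0, 1]
[-0.13, 0.18, 0.54, 0.0, 7.4, -0.0, 1]
[-0.19, 0.18, 0.52, 0.0, 7.4, -0.0, 1]
[-0.26, 0.18, 0.49, 0.0, 7.4, -0.0, 1]
[-0.32, 0.19, 0.45, 0.0, 7.4, -0.0, 1]
```

Call:
move_arm:
  moves: [0.4,0.2,0.3,0,7.4,0,1,0.4,0.2,0.4,0,7.4,0,1,0.3,0.2,0.4,0,7.4,0,1,0.3,0.2,0.5,0,7.4,0,1,0.2,0.2,0.5,0,7.4,0,1]

```text
time: 2.15
eef_pos: [0.4195, -0.0314, 0.3141]
ee_rot: [[0.819, 0.476, 0.321], [0.444, -0.88, 0.171], [0.363, 0.002, -0.932]]
force: [0.5, -0.3, 0.0]
finger_gap: 0.007
grasp_force: 0.0
```

Call:
move_arm:
  moves: [0.2,0.2,0.5,0,7.4,0,1,0.1,0.2,0.5,0,7.4,0,1,0,0.2,0.5,0,7.4,0,1,0,0.2,0.5,0,7.4,0,1,0,0,0,0,0,0,1]

```text
time: 2.65
eef_pos: [0.4477, -0.045, 0.2937]
ee_rot: [[0.566, 0.48, 0.67], [0.294, -0.877, 0.38], [0.77, -0.019, -0.638]]
force: [-0.1, -0.2, 0.4]
finger_gap: 0.003
grasp_force: 0.0
```

```bash
python3 -c "
from plan import *
st();p=vision.camera_params('wrist');cv2.imwrite('pics/w1.png',vision.camera('wrist')[:,:,::-1])
np.savez('w1.npz',**p)"
```

```text
t 2.65 p [ 0.4477 -0.045   0.2937] q [-0.92 -0.89  2.39  0.87  1.51  0.16] F [-0.1 -0.2  0.4] z [ 0.67  0.38 -0.64] x [0.57 0.29 0.77]
```

View pics/w1.png

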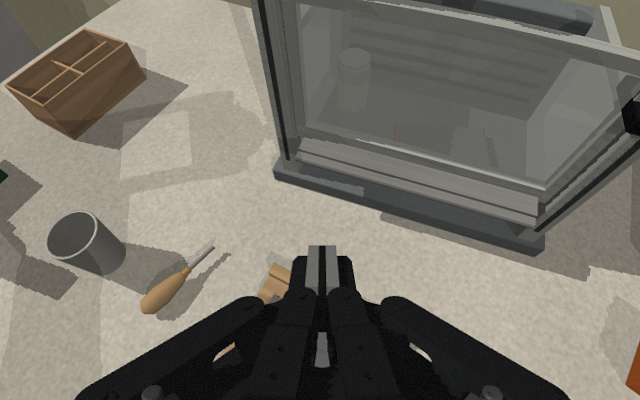

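The wrist view shows the lip front from about (298,160) to (536,226), with the collar at the right image border (630,115). Joint 2 is at its limit, so I'll move forward and to the right, which also gives a better view of the collar.

```bash
python3 -c "
from plan import *
plan([.53,-.10,.25],Rt(.25,25),1,4)"
```

```text
[-0.12, 2.22, 1.58, -3.2, 3.7, 1.7, 1]
[-0.16, 2.13, 1.69, -3.2, 3.7, 1.7, 1]
[-0.21, 2.04, 1.8, -3.2, 3.7, 1.7, 1]
[-0.27, 1.94, 1.89, -3.2, 3.7, 1.7, 1]
```

Call:
move_arm:
  moves: [-0.1,2.2,1.6,-3.2,3.7,1.7,1,-0.2,2.1,1.7,-3.2,3.7,1.7,1,-0.2,2,1.8,-3.2,3.7,1.7,1,-0.3,1.9,1.9,-3.2,3.7,1.7,1,0,0,0,0,0,0,1]

```text
time: 3.2
eef_pos: [0.5417, -0.104, 0.2546]
ee_rot: [[0.415, 0.263, 0.871], [0.112, -0.965, 0.238], [0.903, -0.001, -0.43]]
force: [0.3, 0.5, 0.8]
finger_gap: -0.001
grasp_force: 0.0
```

```bash
python3 -c "
from plan import *
st();p=vision.camera_params('wrist');cv2.imwrite('pics/w2.png',vision.camera('wrist')[:,:,::-1])
np.savez('w2.npz',**p)"
```

```text
t 3.2 p [ 0.5417 -0.104   0.2546] q [-0.88 -0.68  2.5   1.19  1.09 -0.05] F [0.3 0.5 0.8] z [ 0.87  0.24 -0.43] x [0.41 0.11 0.9 ]
```

View pics/w2.png

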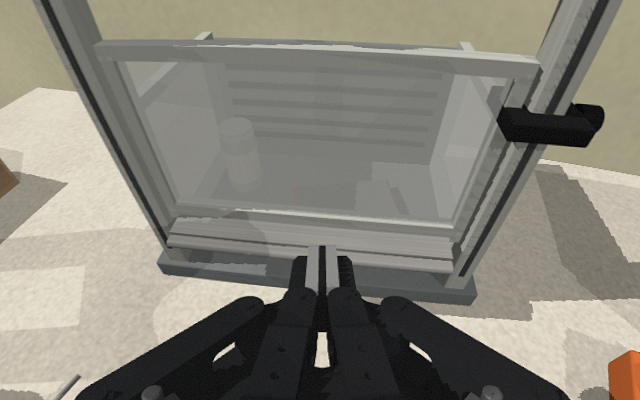

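The wrist view now shows the collar's front face at about (500–592, 107–147), the lip with its step from (170,235) to (452,265), and tray corners (161,262) and (474,291). I'll zoom on the collar and lip ends.

```bash
python3 -c "
import cv2,numpy as np
a=cv2.imread('pics/w2.png');f=lambda r0,r1,c0,c1:cv2.resize(a[r0:r1,c0:c1],None,fx=5,fy=5,interpolation=2)
t=np.hstack([f(90,160,490,612),np.zeros((350,20,3),np.uint8)])
b=np.hstack([f(215,275,155,215),f(230,290,420,480)])
c=np.zeros((650,630,3),np.uint8);c[:350]=t;c[350:,:600]=b
cv2.imwrite('pics/z.png',c[:600])"
```

```text
(no output)
```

View pics/z.png

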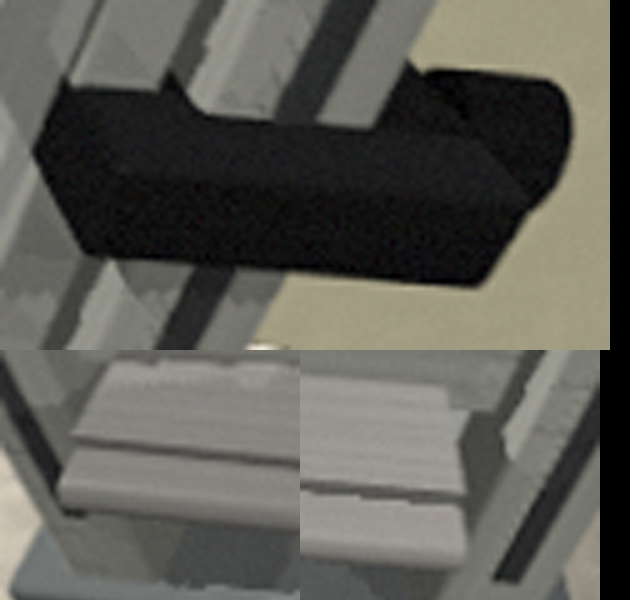

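```bash
cat > fit2.py <<'E'
from fit import *
P=dict(np.load('w2.npz'))
def pts2(q):
    x,y,a,s,h,w=q;t=.11+s
    L=[((-.034,.15,t),(170,233)),((-.034,-.15,t),(453,258)),((-.045,.15,t-.011),(167,246)),((-.045,-.15,t-.011),(453,273)),
     ((-.03,-.21,h),(596,131)),((-.03,-.21,h-.016),(585.6,147.4)),((-.03,-.15,h-.016),(508,141)),((-.03,-.15,h),(518,124.6)),
     ((-.02,w,.03),(161,262)),((-.02,-w,.03),(475,291))]
    c,d=np.cos(a),np.sin(a)
    return np.array([[x+c*p[0]-d*p[1],y+d*p[0]+c*p[1],p[2]] for p,u in L]),np.array([u for p,u in L])
def f2(q):
    A,u=pts2(q);return (proj('wrist',A,P)-u).ravel()
def F(q):
    g=f(q).reshape(-1,2)[[0,1,2,3,4,11,12]].ravel()
    return np.r_[f2(q),g]
r2=least_squares(F,r.x,loss='soft_l1')
if __name__=='__main__':
    print(r2.x.round(4),'rise',r2.x[4]-.11-r2.x[3]);print(F(r2.x).reshape(-1,2).round(1).tolist())
    r3=least_squares(f2,r.x,loss='soft_l1');print(r3.x.round(4),'rise',r3.x[4]-.11-r3.x[3]);print(f2(r3.x).reshape(-1,2).round(1).tolist())
E
python3 fit2.py
```

```text
[ 0.6781 -0.0551  0.1542  0.0093  0.2743  0.2047] rise 0.15506135626255985
[[1.1, -1.0], [0.2, -0.4], [3.1, 0.2], [-1.1, -0.2], [1.7, -0.8], [0.3, 1.2], [-2.4, 1.0], [-3.8, -1.6], [-1.6, 0.4], [-0.3, 2.3], [0.5, -0.1], [0.1, -0.2], [-0.4, 0.1], [0.6, 1.5], [0.2, 0.8], [1.5, 0.6], [1.4, -1.5]]
[ 0.6781 -0.0556  0.1579  0.0092  0.2739  0.2038] rise 0.15472596366571353
[[1.4, -0.4], [0.7, -0.7], [3.5, 0.7], [-0.5, -0.5], [1.9, -0.8], [0.5, 1.2], [-1.9, 1.1], [-3.3, -1.3], [-0.8, 1.1], [-0.6, 1.8]]
```

```bash
python3 -c "
from plan import *
plan([.567,.009,.15],Rt(.35,15),1,5)"
```

```text
[-1.45, -2.03, 1.9, 0.9, 2.1, -0.3, 1]
[-1.5, -2.01, 1.88, 0.9, 2.1, -0.3, 1]
[-1.56, -1.99, 1.85, 0.9, 2.1, -0.3, 1]
[-1.62, -1.97, 1.82, 0.9, 2.1, -0.3, 1]
[-1.67, -1.95, 1.79, 0.9, 2.1, -0.3, 1]
```

Call:
move_arm:
  moves: [-1.4,-2,1.9,0.9,2.1,-0.3,1,-1.5,-2,1.9,0.9,2.1,-0.3,1,-1.6,-2,1.8,0.9,2.1,-0.3,1,-1.6,-2,1.8,0.9,2.1,-0.3,1,-1.7,-2,1.8,0.9,2.1,-0.3,1]

```text
time: 3.75
eef_pos: [0.5949, -0.0111, 0.1579]
ee_rot: [[0.243, 0.37, 0.897], [0.092, -0.929, 0.358], [0.966, -0.004, -0.26]]
force: [1.0, -0.1, 0.0]
finger_gap: -0.001
grasp_force: 0.0
```

```bash
python3 -c "
from plan import *
st();plan([.567,.009,.072],Rt(.35,15),1,4)"
```

```text
t 3.75 p [ 0.5949 -0.0111  0.1579] q [-0.66 -0.15  2.49  1.76  1.01 -0.75] F [ 1.  -0.1  0. ] z [ 0.9   0.36 -0.26] x [0.24 0.09 0.97]
[-2.2, -0.71, 0.11, -0.4, 0.0, 0.0, 1]
[-2.2, -0.71, 0.11, -0.4, 0.0, 0.0, 1]
[-2.2, -0.71, 0.1, -0.4, 0.0, 0.0, 1]
[-2.2, -0.71, 0.1, -0.4, 0.0, 0.0, 1]
```

Call:
move_arm:
  moves: [-2.2,-0.7,0,-0.4,0,0,1,-2.2,-0.7,0,-0.4,0,0,1,-2.2,-0.7,0,-0.4,0,0,1,-2.2,-0.7,0,-0.4,0,0,1,0,0,0,0,0,0,1]

```text
time: 4.25
eef_pos: [0.5679, 0.0048, 0.0662]
ee_rot: [[0.249, 0.35, 0.903], [0.086, -0.937, 0.339], [0.965, -0.007, -0.264]]
force: [-0.2, 0.1, 0.2]
finger_gap: 0.002
grasp_force: 0.0
```

```bash
python3 -c "
from plan import *
st();plan([.634,.030,.072],Rt(.35,12),1,3)"
```

```text
t 4.25 p [0.5679 0.0048 0.0662] q [-0.66  0.17  2.5   1.95  1.08 -1.11] F [-0.2  0.1  0.2] z [ 0.9   0.34 -0.26] x [0.25 0.09 0.96]
[0.81, -0.02, 2.22, -0.2, 1.1, -0.1, 1]
[0.76, -0.02, 2.24, -0.2, 1.1, -0.1, 1]
[0.72, -0.03, 2.25, -0.2, 1.1, -0.1, 1]
```

Call:
move_arm:
  moves: [0.8,0,2.2,0,1.1,0,1,0.8,0,2.2,0,1.1,0,1,0.7,0,2.3,0,1.1,0,1,0,0,0,0,0,0,1]

```text
time: 4.65
eef_pos: [0.6392, 0.0276, 0.0781]
ee_rot: [[0.187, 0.35, 0.918], [0.07, -0.937, 0.343], [0.98, -0.0, -0.2]]
force: [-0.1, 0.4, 0.5]
finger_gap: 0.002
grasp_force: 0.0
```

```bash
python3 -c "
from plan import *
st();cv2.imwrite('pics/w3.png',vision.camera('wrist')[:,:,::-1]);plan(np.array(sensors.sense()['eef_pos'])+[0,0,.04],Rt(.35,12),1,8)"
```

```text
t 4.65 p [0.6392 0.0276 0.0781] q [-0.47  0.31  2.35  2.17  1.06 -1.17] F [-0.1  0.4  0.5] z [ 0.92  0.34 -0.2 ] x [0.19 0.07 0.98]
[0.49, -0.0, -0.1, -0.1, -0.0, 0.0, 1]
[0.49, -0.0, -0.1, -0.1, -0.0, 0.0, 1]
[0.49, -0.0, -0.1, -0.1, -0.0, 0.0, 1]
[0.49, -0.0, -0.1, -0.1, -0.0, 0.0, 1]
[0.49, -0.0, -0.1, -0.1, -0.0, 0.0, 1]
[0.49, -0.0, -0.1, -0.1, -0.0, 0.0, 1]
[0.49, -0.0, -0.1, -0.1, -0.0, 0.0, 1]
[0.49, -0.0, -0.1, -0.1, -0.0, 0.0, 1]
```

View pics/w3.png

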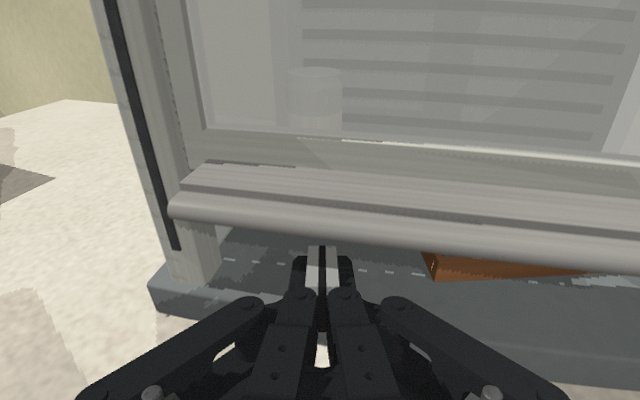

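Fingertips at (322,248), just below the lip's lower front edge (row about 240). I'll check this against the model to be sure that the tips are under the lip and not in front of it.

```bash
python3 -c "
from plan import *
x,y,a=.678,-.0553,.156
c,d=np.cos(a),np.sin(a)
B=lambda p:[x+c*p[0]-d*p[1],y+d*p[0]+c*p[1],p[2]]
e=np.array(sensors.sense()['eef_pos'])
P=[e]+[B(p) for p in [(-.045,.15,.108),(-.034,.15,.119),(-.045,.08,.108),(-.034,0.08,.119),(-.02,.204,.03)]]
print(proj('wrist',P).round(0).tolist())
P0=vision.camera_params('wrist');print(P0['origin'],-P0['orientation'][:,2])"
```

```text
[[321.0, 260.0], [177.0, 215.0], [185.0, 182.0], [332.0, 235.0], [337.0, 197.0], [155.0, 282.0]]
[ 0.52183296 -0.01583212  0.18820008] [ 0.8066351   0.30021244 -0.50912897]
```

Call:
move_arm:
  moves: [0.6,0,-0.1,0,0,0,1,0.4,0,-0.1,0,0,0,1,0.4,0,-0.1,0,0,0,1,0.4,0,-0.1,0,0,0,1,0.4,0,-0.1,0,0,0,1]

```text
time: 5.2
eef_pos: [0.634, 0.0259, 0.0957]
ee_rot: [[0.196, 0.344, 0.918], [0.068, -0.939, 0.337], [0.978, -0.004, -0.208]]
force: [2.0, -1.3, -1.6]
finger_gap: -0.001
grasp_force: 1.0
```

Call:
move_arm:
  moves: [0.5,0,-0.1,0,0,0,1,0.5,0,-0.1,0,0,0,1,0.5,0,-0.1,0,0,0,1,0.5,0,-0.1,0,0,0,1,0.5,0,-0.1,0,0,0,1]

```text
time: 5.7
eef_pos: [0.6344, 0.0263, 0.1211]
ee_rot: [[0.196, 0.345, 0.918], [0.068, -0.939, 0.338], [0.978, -0.004, -0.208]]
force: [-2.9, -1.5, -2.0]
finger_gap: -0.001
grasp_force: 1.5
```

```bash
python3 -c "
from plan import *
st();plan([.6392,.0276,.20],Rt(.35,12),1,10)"
```

```text
t 5.7 p [0.6344 0.0263 0.1211] q [-0.48  0.12  2.41  2.1   0.99 -1.03] F [-2.9 -1.5 -2. ] z [ 0.92  0.34 -0.21] x [0.2  0.07 0.98]
[0.78, 0.0, -0.12, -0.0, -0.0, -0.0, 1]
[0.78, 0.0, -0.12, -0.0, -0.0, -0.0, 1]
[0.78, 0.0, -0.12, -0.0, -0.0, -0.0, 1]
[0.78, 0.0, -0.12, -0.0, -0.0, -0.0, 1]
[0.78, 0.0, -0.12, -0.0, -0.0, -0.0, 1]
[0.78, 0.0, -0.12, -0.0, -0.0, -0.0, 1]
[0.78, 0.0, -0.12, -0.0, -0.0, -0.0, 1]
[0.78, 0.0, -0.12, -0.0, -0.0, -0.0, 1]
[0.78, 0.0, -0.12, -0.0, -0.0, -0.0, 1]
[0.78, 0.0, -0.12, -0.0, -0.0, -0.0, 1]
```

Call:
move_arm:
  moves: [0.8,0,-0.1,0,0,0,1,0.8,0,-0.1,0,0,0,1,0.8,0,-0.1,0,0,0,1,0.8,0,-0.1,0,0,0,1,0.8,0,-0.1,0,0,0,1]

```text
time: 6.2
eef_pos: [0.6375, 0.0275, 0.1613]
ee_rot: [[0.196, 0.345, 0.918], [0.068, -0.939, 0.338], [0.978, -0.004, -0.208]]
force: [-3.2, -1.4, -2.4]
finger_gap: -0.002
grasp_force: 1.7
```

Call:
move_arm:
  moves: [0.8,0,-0.1,0,0,0,1,0.8,0,-0.1,0,0,0,1,0.8,0,-0.1,0,0,0,1,0.8,0,-0.1,0,0,0,1,0.8,0,-0.1,0,0,0,1]

```text
time: 6.7
eef_pos: [0.641, 0.0284, 0.2019]
ee_rot: [[0.196, 0.345, 0.918], [0.068, -0.939, 0.338], [0.978, -0.004, -0.207]]
force: [-3.1, -1.6, -2.6]
finger_gap: -0.002
grasp_force: 1.7
```

```bash
python3 -c "
from plan import *
st();plan([.637,.0276,.235],Rt(.35,12),1,5)"
```

```text
t 6.7 p [0.641  0.0284 0.2019] q [-0.46 -0.18  2.45  1.94  0.87 -0.75] F [-3.1 -1.6 -2.6] z [ 0.92  0.34 -0.21] x [0.2  0.07 0.98]
[0.63, -0.02, -0.22, -0.0, -0.0, -0.0, 1]
[0.63, -0.02, -0.22, -0.0, -0.0, -0.0, 1]
[0.63, -0.02, -0.22, -0.0, -0.0, -0.0, 1]
[0.63, -0.01, -0.22, -0.0, -0.0, -0.0, 1]
[0.63, -0.01, -0.22, -0.0, -0.0, -0.0, 1]
```

Call:
move_arm:
  moves: [0.7,0,-0.2,0,0,0,1,0.7,0,-0.2,0,0,0,1,0.7,0,-0.2,0,0,0,1,0.7,0,-0.2,0,0,0,1,0.6,0,-0.2,0,0,0,1]

```text
time: 7.2
eef_pos: [0.6387, 0.0274, 0.2377]
ee_rot: [[0.195, 0.345, 0.918], [0.068, -0.939, 0.339], [0.978, -0.004, -0.206]]
force: [1.2, 0.6, -1.6]
finger_gap: 0.001
grasp_force: 1.2
```

Call:
move_arm:
  moves: [0.4,0,-0.1,0,0,0,1,0,0,0,0,0,0,1]

```text
time: 7.4
eef_pos: [0.6388, 0.027, 0.2423]
ee_rot: [[0.194, 0.345, 0.918], [0.068, -0.939, 0.338], [0.979, -0.003, -0.205]]
force: [-0.5, 0.4, -0.5]
finger_gap: 0.006
grasp_force: 0.0
```

```bash
python3 -c "
from plan import *
st()
a=vision.camera('side')[100:240,210:345,::-1];b=vision.camera('top')[100:190,240:420,::-1];c=vision.camera('wrist')[:,:,::-1]
np.savez('w4.npz',**vision.camera_params('wrist'))
o=np.zeros((600,800,3),np.uint8);o[:420,:405]=cv2.resize(a,None,fx=3,fy=3,interpolation=2);o[:250,410:790]=cv2.resize(c,(380,250));o[260:450,410:790]=cv2.resize(b,(380,190),interpolation=2)
cv2.imwrite('pics/m4.png',o);cv2.imwrite('pics/w4.png',c)"
```

```text
t 7.4 p [0.6388 0.027  0.2423] q [-0.47 -0.33  2.47  1.83  0.83 -0.58] F [-0.5  0.4 -0.5] z [ 0.92  0.34 -0.21] x [0.19 0.07 0.98]
```

View pics/m4.png

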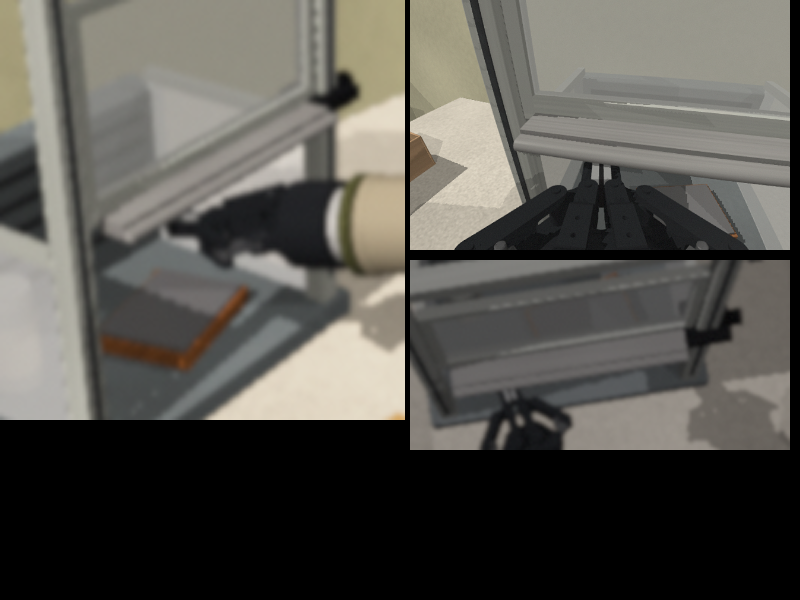

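Side view: the lip's right end meets the collar, near its target; kinematics give a lip top of about 0.271 against the collar's 0.274. I'll drop the fingers, back off and check from the wrist camera.

Call:
move_arm:
  moves: [-1,0,0.2,0,0,0,1,-2,0,0.2,0,0,0,1,-1,0.5,-2,0,0,0,1,0,1,-2,0,0,0,1,0,1,-2,0,0,0,1]

```text
time: 8.05
eef_pos: [0.6004, -0.0245, 0.2114]
ee_rot: [[0.197, 0.355, 0.914], [0.067, -0.935, 0.348], [0.978, -0.007, -0.208]]
force: [0.3, 0.5, -0.1]
finger_gap: -0.003
grasp_force: 0.0
```

```bash
python3 -c "
from plan import *
st();plan([.54,-.10,.26],Rt(.20,27),1,5)"
```

```text
t 8.05 p [ 0.6004 -0.0245  0.2114] q [-0.68 -0.27  2.5   1.73  1.03 -0.64] F [ 0.3  0.5 -0.1] z [ 0.91  0.35 -0.21] x [0.2  0.07 0.98]
[0.61, 0.98, -1.83, -1.8, -3.0, 0.5, 1]
[0.53, 1.03, -1.83, -1.8, -3.0, 0.5, 1]
[0.44, 1.08, -1.82, -1.8, -3.0, 0.5, 1]
[0.36, 1.13, -1.81, -1.8, -3.0, 0.5, 1]
[0.27, 1.19, -1.79, -1.8, -3.0, 0.5, 1]
```

Call:
move_arm:
  moves: [0,1,-1.8,-1.8,-3,0.5,1,0.5,1,-1.8,-1.8,-3,0.5,1,0.5,1.1,-1.8,-1.8,-3,0.5,1,0.4,1.1,-1.8,-1.8,-3,0.5,1,0.3,1.2,-1.8,-1.8,-3,0.5,1]

```text
time: 8.55
eef_pos: [0.5539, -0.1094, 0.2559]
ee_rot: [[0.449, 0.207, 0.869], [0.097, -0.978, 0.183], [0.888, 0.002, -0.459]]
force: [0.9, 1.1, -0.9]
finger_gap: 0.001
grasp_force: 0.0
```

```bash
python3 -c "
from plan import *
st()
c=vision.camera('wrist')[:,:,::-1]
np.savez('w5.npz',**vision.camera_params('wrist'))
cv2.imwrite('pics/w5.png',c)
o=cv2.resize(c[60:300,:],(800,300));f=lambda r,q:cv2.resize(c[r:r+60,q:q+80],(400,300),interpolation=2)
np.save('c5.npy',c)
cv2.imwrite('pics/m5.png',c)"
```

```text
t 8.55 p [ 0.5539 -0.1094  0.2559] q [-0.81 -0.7   2.48  1.14  0.99  0.05] F [ 0.9  1.1 -0.9] z [ 0.87  0.18 -0.46] x [0.45 0.1  0.89]
```

View pics/m5.png

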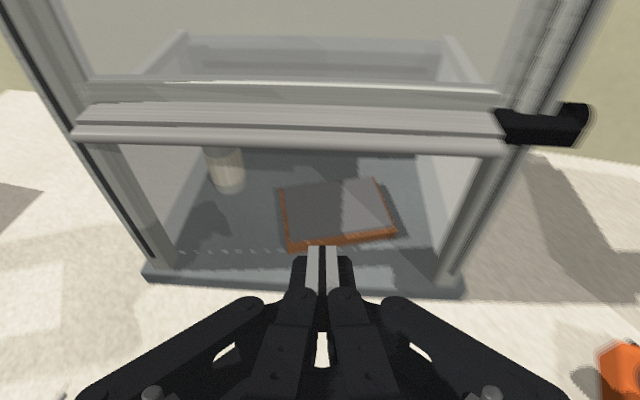

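Lip setback edge runs from (78,125) to (500,134) and the collar's front face is around (510–578, 118–146): they look nearly level. That was the last picture allowed, so I'll check numerically with edge profiles in a settled frame.

Call:
move_arm:
  moves: [0,0,0,0,0,0,1,0,0,0,0,0,0,1]

```text
time: 8.8
eef_pos: [0.5546, -0.1079, 0.2547]
ee_rot: [[0.446, 0.211, 0.87], [0.097, -0.978, 0.187], [0.89, 0.001, -0.457]]
force: [0.2, 0.6, -0.5]
finger_gap: -0.003
grasp_force: 0.0
```

```bash
python3 -c "
from plan import *
st()
P=vision.camera_params('wrist');g=cv2.cvtColor(vision.camera('wrist'),cv2.COLOR_RGB2GRAY);cv2.imwrite('pics/w6.png',g);np.savez('w6.npz',**P)
x,y,a=.678,-.0553,.156
c,d=np.cos(a),np.sin(a)
B=lambda p:[x+c*p[0]-d*p[1],y+d*p[0]+c*p[1],p[2]]
t=.271;h=.274
for n,p in dict(setR=(-.034,-.14,t),set0=(-.034,-.05,t),noseR=(-.045,-.14,t-.011),nose0=(-.045,-.05,t-.011),cT=(-.03,-.18,h),cB=(-.03,-.18,h-.016),cTb=(-.013,-.18,h),trayR=(-.02,-.204,.03),trayL=(-.02,.204,.03)).items():
  u,v=proj('wrist',[B(p)],P)[0]; u2,v2=proj('wrist',[B(np.add(p,[0,0,.005]))],P)[0]
  k=int(round(u));r=int(v)
  print(n,round(u),round(v,1),'d5mm',round(v2-v,1),'rows',r-16,g[max(r-16,0):r+17,max(k-1,0):k+2].mean(1).astype(int).tolist())
"
```

```text
t 8.8 p [ 0.5546 -0.1079  0.2547] q [-0.81 -0.69  2.48  1.14  0.99  0.04] F [ 0.2  0.6 -0.5] z [ 0.87  0.19 -0.46] x [0.45 0.1  0.89]
setR 488 130.6 d5mm -6.3 rows 114 [165, 164, 164, 169, 168, 164, 165, 166, 164, 165, 168, 169, 167, 166, 169, 167, 166, 167, 152, 103, 100, 100, 100, 116, 167, 168, 168, 168, 168, 170, 173, 172, 167]
set0 355 125.0 d5mm -6.4 rows 108 [167, 163, 160, 163, 163, 161, 165, 164, 167, 167, 166, 169, 168, 169, 169, 164, 161, 167, 156, 102, 101, 99, 96, 99, 163, 166, 162, 163, 165, 166, 164, 167, 167]
noseR 487 153.6 d5mm -5.9 rows 137 [118, 167, 168, 168, 168, 168, 170, 172, 172, 168, 164, 160, 154, 146, 139, 130, 121, 111, 95, 80, 72, 73, 75, 76, 76, 75, 75, 76, 75, 76, 75, 77, 76]
nose0 354 148.1 d5mm -6.0 rows 132 [164, 166, 162, 162, 164, 166, 164, 168, 167, 164, 164, 157, 148, 140, 130, 120, 109, 96, 82, 68, 71, 71, 70, 73, 72, 83, 80, 81, 82, 80, 80, 78, 78]
cT 545 126.5 d5mm -6.2 rows 110 [128, 129, 131, 135, 71, 21, 31, 30, 32, 33, 33, 32, 33, 30, 32, 31, 33, 29, 27, 22, 20, 18, 17, 19, 19, 15, 20, 17, 20, 17, 18, 18, 15]
cB 534 145.2 d5mm -5.7 rows 129 [17, 17, 17, 18, 17, 18, 18, 19, 15, 15, 16, 18, 18, 18, 12, 31, 105, 141, 154, 162, 174, 222, 223, 224, 231, 156, 151, 155, 157, 152, 148, 147, 150]
cTb 535 112.9 d5mm -6.1 rows 96 [133, 129, 126, 129, 133, 135, 139, 133, 119, 103, 82, 64, 58, 48, 50, 47, 43, 46, 43, 33, 31, 34, 31, 32, 31, 31, 33, 33, 32, 30, 29, 27, 21]
trayR 464 288.7 d5mm -2.0 rows 272 [160, 157, 154, 148, 144, 138, 132, 131, 129, 120, 115, 110, 106, 102, 99, 98, 94, 96, 98, 91, 83, 96, 115, 135, 151, 160, 164, 162, 155, 188, 225, 229, 230]
trayL 144 271.8 d5mm -2.0 rows 255 [175, 190, 200, 207, 206, 199, 185, 170, 157, 145, 132, 124, 124, 126, 128, 128, 122, 111, 83, 73, 75, 96, 131, 170, 197, 203, 204, 211, 212, 211, 210, 210, 211]
```

The lip top is at about 0.270 and the collar top at about 0.2735: 3–4 mm low, inside the ±10 mm limit, so I'll leave it. Next, the switch.

```bash
python3 -c "
from plan import *
plan([.40,-.30,.24],Rt(0.0,90),1,9)
g=cv2.cvtColor(cv2.imread('pics/top0.png'),cv2.COLOR_BGR2GRAY)[222:250,382:412]
for r in g[::1]: print(' '.join('%3d'%v for v in r))"
```

```text
[-1.11, 1.73, -1.82, -0.7, -6.9, 1.2, 1]
[-1.28, 1.78, -1.65, -0.7, -6.9, 1.2, 1]
[-1.44, 1.82, -1.46, -0.7, -6.9, 1.2, 1]
[-1.56, 1.87, -1.26, -0.7, -6.9, 1.2, 1]
[-1.66, 1.92, -1.04, -0.7, -6.9, 1.2, 1]
[-1.73, 1.97, -0.81, -0.7, -6.9, 1.2, 1]
[-1.77, 2.02, -0.57, -0.7, -6.9, 1.2, 1]
[-1.78, 2.06, -0.33, -0.7, -6.9, 1.2, 1]
[-1.76, 2.1, -0.08, -0.7, -6.9, 1.2, 1]
131 127 115  94  81  79  79  80  79  79  78  79  77  74  67  58  48  45  59  76  82  83  84  84  84  82  81  81  83  88
131 125 108  87  79  80  80  79  80  80  80  79  78  78  75  72  67  63  66  75  79  80  82  83  83  82  83  82  84  86
130 121 101  84  80  80  80  80  80  81  81  80  79  79  79  78  77  75  74  75  76  75  77  78  81  82  82  84  84  86
127 115  94  82  80  80  80  80  81  80  80  79  78  78  79  79  78  76  77  78  78  76  75  75  77  80  81  83  85  87
123 106  86  80  80  80  79  80  80  79  77  75  72  70  73  74  71  70  72  76  78  78  77  76  76  78  78  80  82  85
118  97  81  79  80  80  78  76  75  72  68  65  59  57  62  62  59  59  63  68  72  76  78  79  79  78  78  76  79  83
112  89  79 
[... 1927 characters left out ...]
  80  79  79  78  77  76  76  76  79  82  85  87  88  88  87  86  85  89  96  98  98  98  98  98  97
 68  72  75  78  79  80  80  79  80  80  80  80  79  81  84  85  87  88  87  87  86  85  91  97  97  98  98  98  97  97
 65  67  69  72  75  77  78  79  80  79  80  80  80  80  82  83  85  86  88  86  84  88  94  98  97  97  98  98  98  97
 75  73  70  68  69  71  73  76  77  78  79  80  81  80  81  81  82  84  85  85  85  91  97  98  98  97  97  98  98  97
 89  86  81  75  72  71  72  73  74  75  77  79  79  79  80  80  80  82  83  82  85  94  99  99  98  98  98  99 100  99
 98  95  93  90  87  89  89  85  79  74  73  74  76  78  79  79  80  79  80  80  87  96  99  99  99 100 103 106 108 107
```

Call:
move_arm:
  moves: [-1.1,1.7,-2.4,-0.7,-6.9,1.2,1,-1.3,1.8,-2,-0.7,-6.9,1.2,1,-1.4,1.8,-1.5,-0.7,-6.9,1.2,1,-1.6,1.9,-1.3,-0.7,-6.9,1.2,1,-1.7,1.9,-1,-0.7,-6.9,1.2,1]

```text
time: 9.35
eef_pos: [0.4595, -0.217, 0.251]
ee_rot: [[0.882, 0.096, 0.462], [0.07, -0.995, 0.073], [0.467, -0.032, -0.884]]
force: [0.3, 1.0, -0.8]
finger_gap: -0.001
grasp_force: 0.0
```

Call:
move_arm:
  moves: [-1.7,2,-0.8,-0.7,-6.9,1.2,1,-1.8,2,-0.6,-0.7,-6.9,1.2,1,-1.8,2.1,-0.3,-0.7,-6.9,1.2,1,-1.8,2.1,0,-0.7,-6.9,1.2,1,0,0,0,0,0,0,1]

```text
time: 9.85
eef_pos: [0.3913, -0.3028, 0.2408]
ee_rot: [[1.0, 0.006, -0.0], [0.006, -1.0, 0.009], [-0.0, -0.009, -1.0]]
force: [-0.0, 1.0, -0.2]
finger_gap: 0.003
grasp_force: 0.0
```

```bash
python3 -c "
from plan import *
st()
P=vision.camera_params('wrist');im=vision.camera('wrist');g=cv2.cvtColor(im,cv2.COLOR_RGB2GRAY);cv2.imwrite('pics/w7.png',g)
for z in(.05,.06,.07): print(z,at('top',(395.6,234.5),z).round(4),proj('wrist',[at('top',(395.6,234.5),z)],P).round(0))
e=np.array(sensors.sense()['eef_pos']);print(proj('wrist',[e],P))
u,v=proj('wrist',[at('top',(395.6,234.5),.065)],P)[0].astype(int)
print(u-60,v-48)
for r in g[max(v-48,0):v+49:4,max(u-60,0):u+61:4]: print(' '.join('%3d'%q for q in r))
"
```

```text
t 9.85 p [ 0.3913 -0.3028  0.2408] q [-0.77 -0.16  1.75  0.01  1.55  0.8 ] F [-0.   1.  -0.2] z [-0.    0.01 -1.  ] x [ 1.    0.01 -0.  ]
0.05 [ 0.4408 -0.2935  0.05  ] [[314. 119.]]
0.06 [ 0.4398 -0.292   0.06  ] [[312. 121.]]
0.07 [ 0.4387 -0.2905  0.07  ] [[310. 124.]]
[[319.03647481 258.7524451 ]]
251 74
163 171 164 166 170 169 165 173 171 174 126 113 112 113 105  85  85 104 106   7   5   5 125 121 125 126 126 120 119 118 122
166 168 160 159 167 165 164 176 172 175 107 114 114 114 114 114 107  88  76   8   9  21 102 121 121 128 124 123 122 121 125
162 168 174 168 167 169 166 172 168 161 114 115 112 111 113 115 115 115 114  96  71  91 102 104 118 122 128 119 131 126 122
164 171 175 165 169 167 173 167 169 121 105 108 113 112 116 116 114 114 114 114 117 101  79  95 104 122 123 123 128 125 123
165 167 172 159 161 168 174 174 169 104 105 101 104 107 101 102 112 114 114 115 114 114 117 108  89  85 128 126 125 122 106
168 174 173 170 171 177 168 163 149 104 103 103 101 103 102 102  78 112  95  95  85 114 115 115 115 109  91  85 128 127 105
166 167 166 165 155 122 115 106 103 102 101 10
[... 1609 characters left out ...]
 112 113 112 112 112 113 111 111 114 113 109 105 133 126 122 128 126 124 125 184
160 164  72 128 127 127 127 131 128 126 103 103 111 113 112 113 112 110 112 109 109  85 128 122 126 130 134 185 180 180 185
163 165 116 125 127 121 131 141 170 190 180 187 184 110 107 114 115 111 111 112 111 103 155 187 185 190 186 184 181 189 189
163 127 128 154 185 186 181 184 189 188 180 188 194 188 193 127 107 113 109 109  94 183 185 191 189 194 185 196 185 181 181
161 188 185 186 177 177 184 183 185 193 189 179 186 188 184 186 179 168 103 108  99 178 181 188 185 190 181 185 185 186 178
173 184 184 189 190 189 183 192 190 188 185 184 184 183 189 198 187 173 159 171 192 183 185 186 184 193 187 189 185 184 188
```

Call:
move_arm:
  moves: [2.5,-0.5,3,0,0,0,1,2.4,-0.4,4,0,0,0,1,0,0,4,0,0,0,1,0,0,3,0,0,0,1,0,0,1,0,0,0,1]

```text
time: 10.4
eef_pos: [0.4393, -0.2899, 0.0901]
ee_rot: [[1.0, 0.005, 0.003], [0.005, -1.0, 0.01], [0.004, -0.01, -1.0]]
force: [-0.6, 0.4, 0.2]
finger_gap: 0.002
grasp_force: 0.0
```

Call:
move_arm:
  moves: [0,0,0.5,0,0,0,1,0,0,0.3,0,0,0,1,0,0,0.2,0,0,0,1]

```text
time: 10.7
eef_pos: [0.4427, -0.2942, 0.0869]
ee_rot: [[1.0, 0.003, 0.01], [0.003, -1.0, 0.001], [0.01, -0.001, -1.0]]
force: [0.0, -0.2, 0.6]
finger_gap: 0.002
grasp_force: 0.0
```

Call:
move_arm:
  moves: [0,0,0,0,0,0,1,0,0,0,0,0,0,1]

```text
time: 10.9
eef_pos: [0.4422, -0.294, 0.0864]
ee_rot: [[1.0, 0.003, 0.009], [0.003, -1.0, 0.002], [0.009, -0.002, -1.0]]
force: [0.5, 1.5, 0.8]
finger_gap: -0.002
grasp_force: 0.0
```

Call:
move_arm:
  moves: [0,0,0.5,0,0,0,1,0,0,0.5,0,0,0,1,0,0,0.3,0,0,0,1,0,0,0.3,0,0,0,1,0,0,0,0,0,0,1]

```text
time: 11.4
eef_pos: [0.4413, -0.2931, 0.0684]
ee_rot: [[1.0, 0.004, 0.007], [0.004, -1.0, 0.004], [0.007, -0.004, -1.0]]
force: [-0.7, -0.7, -0.4]
finger_gap: 0.003
grasp_force: 0.0
```

Call:
move_arm:
  moves: [0,0,0.3,0,0,0,1,0,0,0.2,0,0,0,1,0,0,0,0,0,0,1]

```text
time: 11.7
eef_pos: [0.442, -0.2936, 0.0643]
ee_rot: [[1.0, 0.004, 0.008], [0.004, -1.0, 0.003], [0.008, -0.003, -1.0]]
force: [0.0, 0.3, 2.8]
finger_gap: 0.001
grasp_force: 1.5
```

Contact at about z = 0.065. Press on in small steps.

Call:
move_arm:
  moves: [0,0,0.3,0,0,0,1,0,0,0.2,0,0,0,1,0,0,0,0,0,0,1]

```text
time: 12.0
eef_pos: [0.4422, -0.2938, 0.0608]
ee_rot: [[1.0, 0.004, 0.008], [0.004, -1.0, 0.002], [0.008, -0.002, -1.0]]
force: [-4.9, 3.1, 17.3]
finger_gap: 0.003
grasp_force: 8.3
```

Force 17 N, well over 5 N: the button is bottomed. Release and back off.

Call:
move_arm:
  moves: [0,0,0,0,0,0,1,0,0,-1,0,0,0,1,0,0,-3,0,0,0,1,0,0,-4,0,0,0,1,0,0,-4,0,0,0,1]

```text
time: 12.5
eef_pos: [0.4402, -0.2932, 0.1796]
ee_rot: [[1.0, 0.003, 0.006], [0.003, -1.0, 0.004], [0.006, -0.004, -1.0]]
force: [-0.1, -0.8, -0.0]
finger_gap: -0.003
grasp_force: 0.0
```

Call:
move_arm:
  moves: [0,0,0,0,0,0,1,0,0,0,0,0,0,1,0,0,0,0,0,0,1]

```text
time: 12.8
eef_pos: [0.4403, -0.2932, 0.1778]
ee_rot: [[1.0, 0.003, 0.006], [0.003, -1.0, 0.004], [0.006, -0.004, -1.0]]
force: [-0.5, 0.4, -0.6]
finger_gap: 0.004
grasp_force: 0.0
```

```bash
python3 -c "
from plan import *
from rig import arm
st();print(arm.close_job())"
```

```text
t 12.8 p [ 0.4403 -0.2932  0.1778] q [-0.69 -0.03  1.76  0.01  1.42  0.88] F [-0.5  0.4 -0.6] z [ 0.01  0.   -1.  ] x [1.   0.   0.01]
the job is handed in; nothing more can be done
None
```

The job is handed in with no verdict returned: by my measurements the lip top stands about 4 mm below the collar top (limit ±10 mm), and the start button was pressed to its stop (17 N) and let go, with the arm then clear.

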